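# Line up the cleaning containers by height beside the spray bottle

## Task

Line the four closed containers up by height on the four dark round marks of the wooden board, one upright in the middle of each mark: the tallest on the mark nearest the green spray bottle, then each one shorter, down to the shortest on the mark nearest the white brush pot. Set each one down rather than letting it drop, and leave the spray bottle and the brush pot standing where they are.

Things in the scene. Friction and masses are not known exactly. Their poses are not given: they have to be found in the camera images.
- tin: shortest container: bright steel tin with a copper-coloured lid, a plain upright cylinder 56 mm across and 55 mm high, about 0.2 kg. Its origin is the centre of its underside, z up; round, so its yaw does not matter.
- jar: second shortest: glass jar with a yellow lid, a plain upright cylinder 58 mm across and 80 mm high (the top 14 mm is the lid, 56 mm across), about 0.2 kg. Its origin is the centre of its underside, z up; round, so its yaw does not matter.
- can: second tallest: blue can with a pale paper band, a plain upright cylinder 52 mm across and 110 mm high, about 0.25 kg. Its origin is the centre of its underside, z up; round, so its yaw does not matter.
- canister: tallest container: orange plastic canister with a pale paper band and a red lid, a plain upright cylinder 54 mm across and 140 mm high, about 0.3 kg. Its origin is the centre of its underside, z up; round, so its yaw does not matter.
- mark_a: one of four alike dark rubber discs, 80 mm across, 2 mm thick, in a row 100 mm apart on a fixed pale wooden board (110 x 400 mm, 12 mm thick). Origin: centre of its underside, 12 mm above the work surface; z up, y along the row from a to d. This one is at the right-hand (-y) end of the row as seen from the robot.
- mark_b: one of four alike dark rubber discs, 80 mm across, 2 mm thick, in a row 100 mm apart on a fixed pale wooden board (110 x 400 mm, 12 mm thick). Origin: centre of its underside, 12 mm above the work surface; z up, y along the row from a to d. This one is second from the right-hand (-y) end.
- mark_c: one of four alike dark rubber discs, 80 mm across, 2 mm thick, in a row 100 mm apart on a fixed pale wooden board (110 x 400 mm, 12 mm thick). Origin: centre of its underside, 12 mm above the work surface; z up, y along the row from a to d. This one is third from the right-hand (-y) end.
- mark_d: one of four alike dark rubber discs, 80 mm across, 2 mm thick, in a row 100 mm apart on a fixed pale wooden board (110 x 400 mm, 12 mm thick). Origin: centre of its underside, 12 mm above the work surface; z up, y along the row from a to d. This one is at the left-hand (+y) end of the row.
- spray: green spray bottle with white trigger head and red nozzle, loose, 72 mm across, 211 mm high; the head reaches 65 mm out along its own -x at 145 to 211 mm height. Stands on the work surface beyond one end of the row (which end changes), 130 to 160 mm from the end mark's centre. Origin: centre of its underside. Not to be moved.
- brush_pot: white ceramic pot, 76 mm across and 85 mm high, with a bamboo brush standing in it, head up (48 mm across), 199 mm high in all, loose. It stands on the work surface just beyond the other end of the row from the spray bottle. Origin: centre of its underside. Not to be moved.

How it is judged:
At the end, for the whole second after the job is handed in: Each container upright (0.1 rad), at rest, centred within 12 mm on its own mark, by height: canister on the end mark nearest the spray bottle, then can, jar, tin (nearest the brush pot). Spray bottle and brush pot upright and within 30 mm of their starts (((y of spray in the frame of mark_a above 0 m and horizontal distance between tin and mark_a below 0.012 m and z of tin in the frame of mark_a between -0.004 and 0.008 m and horizontal distance between jar and mark_b below 0.012 m and z of jar in the frame of mark_b between -0.004 and 0.008 m and horizontal distance between can and mark_c below 0.012 m and z of can in the frame of mark_c between -0.004 and 0.008 m and horizontal distance between canister and mark_d below 0.012 m and z of canister in the frame of mark_d between -0.004 and 0.008 m) or (y of spray in the frame of mark_a below 0 m and horizontal distance between tin and mark_d below 0.012 m and z of tin in the frame of mark_d between -0.004 and 0.008 m and horizontal distance between jar and mark_c below 0.012 m and z of jar in the frame of mark_c between -0.004 and 0.008 m and horizontal distance between can and mark_b below 0.012 m and z of can in the frame of mark_b between -0.004 and 0.008 m and horizontal distance between canister and mark_a below 0.012 m and z of canister in the frame of mark_a between -0.004 and 0.008 m)) and angle between each of tin, jar, can, canister's own z axis and vertical below 0.1 rad and linear speed of each of tin, jar, can, canister below 0.02 m/s and angular speed of each of tin, jar, can, canister below 0.2 rad/s and distance of each of spray, brush_pot from where it was at the start of the episode below 0.03 m and angle between each of spray, brush_pot's own z axis and vertical below 0.15 rad); the robot touches nothing.
It fails at once if a container is let go while it is more than about 30 mm above the marks ((height (world z) of tin above 0.045 m and angle between tin's own z axis and vertical below 0.5 rad and contact force between the fingers and tin below 0.02 N) or (height (world z) of jar above 0.045 m and angle between jar's own z axis and vertical below 0.5 rad and contact force between the fingers and jar below 0.02 N) or (height (world z) of can above 0.045 m and angle between can's own z axis and vertical below 0.5 rad and contact force between the fingers and can below 0.02 N) or (height (world z) of canister above 0.045 m and angle between canister's own z axis and vertical below 0.5 rad and contact force between the fingers and canister below 0.02 N)).
It fails at once if the spray bottle is pushed away or tipped (distance of spray from where it was at the start of the episode above 0.03 m or angle between spray's own z axis and vertical above 0.15 rad).
It fails at once if the brush pot is pushed away or tipped (distance of brush_pot from where it was at the start of the episode above 0.03 m or angle between brush_pot's own z axis and vertical above 0.15 rad).
It also fails if it takes over 99 s, if anything falls off the work surface, if the arm or the gripper's body presses on something with over 40 N, if the wrist force passes 120 N, or if a joint passes its speed limit or range.

## Robot

A 6-joint arm with a two-finger parallel gripper is mounted at the origin on the work surface. World frame = base frame: x ahead of the robot, y to its left, z up, the work surface at z = 0. Lengths are in m, angles in rad, forces in N, time in s.
With the tool pointing down it reaches from about 0.35 to 0.725 m from the base axis. Payload 6 kg.
Tool frame: the origin (TCP) lies at the very end of the fingers, on their centre line; the grasp point (between the pads) lies 19 mm behind it; z points along the fingers, y is the direction in which the jaws open and shut (so a half turn about z gives the same grasp; the last joint's range is limited). The gripper opens to 85 mm and grips with 20 to 120 N. Pads are 22 mm wide; open, the fingers measure 114 mm over their backs; the gripper's body (76 mm by 85 mm) begins 54 mm behind the grasp point. The pads swing forward as they close: fully open they stand 13 mm farther back than shut.
Start: joints at [0.334, 0.04, 0.085, 0, -1.615, -0.334], TCP at [0.6, 0, 0.231] pointing down, gripper open.
Joint ranges: [-2.56, 2.56], [-1.29, 2.01], [-1.08, 1.49], [-3.29, 1.98], [-2.81, -0.18], [-2.99, 2.99]. Speed limits (rad/s): [2.57, 2.57, 3.01, 3.14, 3.14, 3.14].

## Interface

Orientations are given as a unit quaternion [w, x, y, z].
In Python, from cell import arm, inverse_kinematics, sensors, optics, order gives the robot as it stands. Calls block until the motion is done:
- arm.move_to(position, orientation): joint-space move of the TCP to a pose.
- arm.servo_line(position, velocity=0.15, orientation=None): straight line of the TCP; orientation=None keeps the orientation; velocity is the mean speed in m/s.
- arm.move_joints(angles): joint-space move.
- arm.open_jaws() and arm.gripper_close(squeeze=None): open the fingers fully, or close them until they stop; squeeze is the grip in N (None keeps the last).
- arm.wait(seconds).
- inverse_kinematics(position, orientation): joint angles nearest the present ones, or None.
- sensors.get_state(): the state.
- optics.get_image(name): name is "scene" or "side" or "wrist"; returns the picture (420x560x3 uint8, red, green, blue); there is no depth.
- optics.camera_model(name): a dict with "fx", "fy", "cx", "cy" (pixels), "xyz" and "attitude" of the camera in the world; the wrist camera has in their place "mount" (4x4, takes a point from camera to tool coordinates, whose origin is the TCP and whose axes are the flange's). Camera axes: x right, y up, looking along -z (the intrinsics and any distortion apply to the point x, -y, -z); pixel columns grow to the right and rows downward; lengths in m; the calibration is good to about 2 mm. A picture is of the moment at which its call begins: read the wrist's pose just before it. camera_model takes no time and is no camera call.
A pose or a line that the arm cannot do raises arm.PlanningError and nothing moves.
- order.hand_in(): hands the job in, once; it reports no verdict.
The state is a dict: "time_s": time; "joint_positions": joint angles; "joint_velocities": joint speeds; "joint_efforts": joint torques, N m; "ee_pos": TCP position; "eef_rot": TCP orientation; "force": force on the tool from outside, world axes, zero at the start; "wrist_torque": the same for the moment, N m; "opening": finger opening in m.
Only numpy, scipy, OpenCV 4.12 (cv2) and the standard library are available. Lean on these libraries where they do the work, as an engineer would, in place of code of your own. Each camera call takes 0.05 s, during which the arm holds its last target. There are 200 camera calls.

## Working session

There is one attempt and no reset: what is moved stays moved. The work goes in short steps, each a Python script; the robot and the scene stay as the last script left them, time stands still between calls to the robot, and variables do not carry over. Pictures are saved under pics/ and viewed, about 12 in all and at most 16, crops included, and the job is handed in when it is done.

```bash
mkdir -p pics; ls; python3 - <<'E'
from cell import arm, sensors, optics
import cv2
for n in ["scene","side","wrist"]:
    cv2.imwrite(f"pics/{n}0.png",optics.get_image(n)[...,::-1]); print(n,optics.camera_model(n))
print(sensors.get_state())
E
```

```text
pics
scene {'fx': 466.09939011755836, 'fy': 466.09939011755836, 'cx': 272.316679433962, 'cy': 217.30403316601638, 'xyz': array([ 1.04862577, -0.37462104,  1.00917123]), 'attitude': array([0.862229  , 0.2630886 , 0.12849055, 0.41332278])}
side {'fx': 394.0608565090863, 'fy': 394.0608565090863, 'cx': 281.29231832658195, 'cy': 208.43644701010163, 'xyz': array([ 0.52033684, -0.59849249,  0.54779446]), 'attitude': array([ 0.90556928,  0.42305633, -0.01943523, -0.02428783])}
wrist {'fx': 370.03038462271934, 'fy': 370.03038462271934, 'cx': 276.1112895072662, 'cy': 208.77244203176562, 'mount': array([[-4.83091784e-04,  9.56494046e-01,  2.91751448e-01,
         7.56055306e-02],
       [ 9.99999792e-01,  5.86644157e-04, -2.67453544e-04,
         1.23795959e-03],
       [-4.26972005e-04,  2.91751258e-01, -9.56494130e-01,
        -1.42760223e-01],
       [ 0.00000000e+00,  0.00000000e+00,  0.00000000e+00,
         1.00000000e+00]])}
{'time_s': 0.15, 'joint_positions': array([ 3.33729548e-01,  4.07198292e-02,  8.40775940e-02, -3.34137385e-04,
       -1.61550180e+00, -3.33665388e-01]), 'joint_velocities': array([-5.71617678e-04, -1.73717109e-03,  2.82579691e-03,  1.24301657e-04,
       -6.41947068e-04,  7.90784620e-05]), 'joint_efforts': array([-1.71928452e-03, -3.68610263e+01,  3.47691929e+01,  6.93625420e+00,
       -4.38957781e-03, -4.53315295e-06]), 'ee_pos': array([5.99759793e-01, 8.31220911e-05, 2.30503227e-01]), 'eef_rot': array([ 5.33416182e-04,  7.07134494e-01, -7.07078726e-01, -4.44301719e-04]), 'force': array([ 0.21992637,  0.06518894, -0.57576211]), 'wrist_torque': array([-0.03520515, -0.03935487,  0.00945184]), 'opening': 0.08523652600626584}
```

View pics/scene0.png

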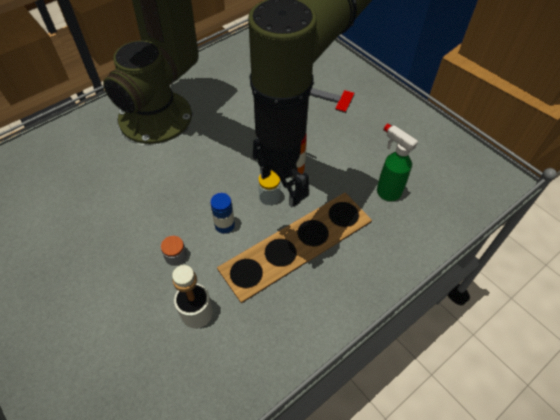

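View pics/side0.png

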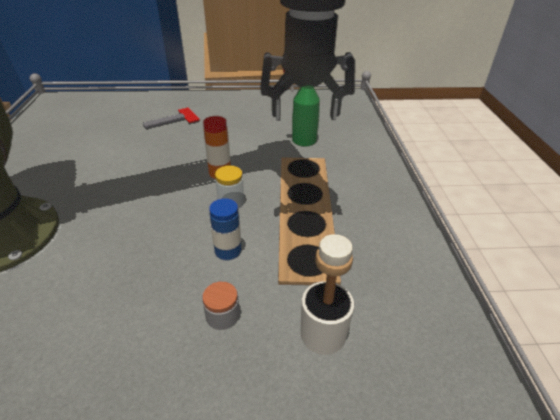

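Spray bottle at the +y end, so canister→d, can→c, jar→b, tin→a. In the scene view, the marks are at (246,273), (280,252), (313,233), (344,214). In the side view, the tops are: tin (221,297), can (225,210), jar (230,176), canister (215,125), and the marks are at (308,260) to (303,168).

```bash
cat > h.py <<'E'
import numpy as np, cv2
from cell import arm, sensors, optics, inverse_kinematics
from scipy.spatial.transform import Rotation as Rn
def rot(q): return Rn.from_quat([q[1],q[2],q[3],q[0]]).as_matrix()
def cam(name,st=None):
    m=optics.camera_model(name)
    if name=="wrist":
        R=rot(st["eef_rot"]); M=m["mount"]; return m,R@M[:3,:3],R@M[:3,3]+st["ee_pos"]
    return m,rot(m["attitude"]),np.array(m["xyz"])
def onz(c,u,v,z):
    m,R,p=c; d=R@np.array([(u-m["cx"])/m["fx"],-(v-m["cy"])/m["fy"],-1]); return p+d*(z-p[2])/d[2]
def comps(mask,amin=40):
    n,l,s,c=cv2.connectedComponentsWithStats(mask.astype(np.uint8)*255)
    return [(s[i],l==i) for i in range(1,n) if s[i,4]>=amin]
def top(c,mask,h,R):
    """axis xy from a lid mask: far rim (topmost pixel along the view) less R, sideways by the extremes of cast points"""
    v,u=np.nonzero(mask); P=np.array([onz(c,a,b,h)[:2] for a,b in zip(u,v)]); p0=c[2][:2]
    f=P.mean(0)-p0; f/=np.linalg.norm(f); s=np.array([-f[1],f[0]])
    a=P@f; b=P@s
    return (a.max()-R)*f+(b.max()+b.min())/2*s
E
python3 - <<'E'
from h import *
for n in ["scene","side"]:
    im=cv2.imread(f"pics/{n}0.png"); c=cam(n); H,S,V=[x.astype(int) for x in cv2.split(cv2.cvtColor(im,cv2.COLOR_BGR2HSV))]
    masks=dict(red=((H<10)|(H>172))&(S>140)&(V>90),yellow=(H>20)&(H<32)&(S>150)&(V>100),blue=(H>105)&(H<125)&(S>150)&(V>50),dark=(V<48),green=(H>50)&(H<80)&(S>150)&(V>40),white=(S<60)&(V>140))
    for k,m in masks.items():
        for s,l in comps(m,60):
            if not(100<s[1]<340 and 140<s[0]<440) or s[4]>4000: continue
            o=[tuple(s)]
            if k=="red": o+=["tin",top(c,l,.055,.028).round(4),"canister",top(c,l,.14,.027).round(4)]
            if k=="yellow": o+=["jar",top(c,l,.08,.028).round(4)]
            if k=="blue": o+=["can",top(c,l,.11,.026).round(4)]
            if k=="dark":
                (u,v),ax,_=cv2.fitEllipse(max(cv2.findContours(l.astype(np.uint8),0,1)[0],key=len)); o+=["mark",onz(c,u,v,.014)[:2].round(4),np.round(ax,1)]
            if k in("green","white"): o+=["z0 at base", onz(c,s[0]+s[2]/2,s[1]+s[3],0)[:2].round(4), "brush top",onz(c,s[0]+s[2]/2,s[1]+s[3]/2,.19)[:2].round(3)]
            print(n,k,*o)
E
```

```text
scene yellow (np.int32(258), np.int32(171), np.int32(22), np.int32(17), np.int32(236)) jar [0.4596 0.0801]
scene blue (np.int32(211), np.int32(193), np.int32(20), np.int32(24), np.int32(360)) can [ 0.4588 -0.0652]
scene dark (np.int32(390), np.int32(174), np.int32(18), np.int32(26), np.int32(145)) mark [0.6648 0.3624] [ 7.5 28.9]
scene dark (np.int32(328), np.int32(202), np.int32(30), np.int32(25), np.int32(595)) mark [0.6271 0.1918] [24.3 29.2]
scene dark (np.int32(297), np.int32(220), np.int32(32), np.int32(27), np.int32(651)) mark [0.6224 0.0925] [25.7 30.4]
scene dark (np.int32(265), np.int32(240), np.int32(32), np.int32(26), np.int32(644)) mark [ 0.6143 -0.0059] [25.5 30.2]
scene dark (np.int32(231), np.int32(259), np.int32(31), np.int32(28), np.int32(679)) mark [ 0.6066 -0.1065] [26.7 30.4]
scene dark (np.int32(177), np.int32(286), np.int32(29), np.int32(26), np.int32(507)) mark [ 0.5822 -0.2443] [21.8 30.1]
scene green (np.int32(378), np.int32(153), np.int32(33), np.int32(47), np.int32(1086)) z0 at base [0.6755 0.3382] brush top [0.701 0.252]
scene white (np.int32(389), np.int
[... 3762 characters left out ...]
333]
side white (np.int32(251), np.int32(302), np.int32(20), np.int32(15), np.int32(94)) z0 at base [ 0.5183 -0.2186] brush top [ 0.519 -0.341]
side white (np.int32(379), np.int32(305), np.int32(16), np.int32(11), np.int32(75)) z0 at base [ 0.7247 -0.2271] brush top [ 0.656 -0.349]
side white (np.int32(269), np.int32(310), np.int32(31), np.int32(27), np.int32(281)) z0 at base [ 0.5541 -0.257 ] brush top [ 0.543 -0.36 ]
side white (np.int32(151), np.int32(314), np.int32(19), np.int32(11), np.int32(60)) z0 at base [ 0.3582 -0.2255] brush top [ 0.413 -0.348]
side white (np.int32(364), np.int32(316), np.int32(16), np.int32(11), np.int32(75)) z0 at base [ 0.6951 -0.2463] brush top [ 0.636 -0.362]
```

```bash
python3 - <<'E'
from h import *
import pickle
Q=[0,.70710678,-.70710678,0]
out=[]
for i,(x,y) in enumerate([(.52,.10),(.52,-.10)]):
    arm.move_to([x,y,.34],Q); arm.wait(.15)
    st=sensors.get_state(); im=optics.get_image("wrist"); cv2.imwrite(f"pics/w{i}.png",im[...,::-1]); out.append(st)
    print(st["time_s"],st["ee_pos"].round(4),st["force"].round(2))
pickle.dump(out,open("st.pkl","wb"))
cv2.imwrite("pics/w01.png",cv2.resize(np.hstack([cv2.imread("pics/w0.png"),cv2.imread("pics/w1.png")]),(800,300)))
cv2.imwrite("pics/scene1.png",optics.get_image("scene")[...,::-1]); cv2.imwrite("pics/side1.png",optics.get_image("side")[...,::-1])
E
```

```text
1.0083 [0.5202 0.0993 0.3379] [ 0.68 -0.01 -0.59]
2.025 [ 0.5202 -0.0992  0.3398] [-0.76 -0.05  0.38]
```

View pics/w01.png

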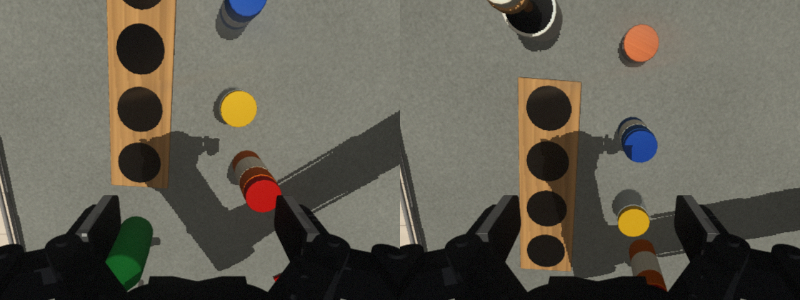

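Wrist pictures: four lids and all four marks are clearly visible (w0 full size: canister (368,273), jar (333,152); w1: can (337,204), tin (337,60)).

```bash
python3 - <<'E'
from h import *
import pickle
S_=pickle.load(open("st.pkl","rb"))
ims=[("w0","wrist",S_[0]),("w1","wrist",S_[1]),("scene1","scene",None),("side1","side",None)]
for f,n,st in ims:
    im=cv2.imread(f"pics/{f}.png"); c=cam(n,st); H,S,V=[x.astype(int) for x in cv2.split(cv2.cvtColor(im,cv2.COLOR_BGR2HSV))]
    masks=dict(canister=(((H<4)|(H>174))&(S>150)&(V>80),.14,.027),tin=((H>=5)&(H<12)&(S>110)&(V>110),.055,.028),jar=((H>20)&(H<32)&(S>150)&(V>80),.08,.028),can=((H>105)&(H<125)&(S>150)&(V>40),.11,.026))
    for k,(m,h,R) in masks.items():
        for s,l in comps(m,150):
            p=top(c,l,h,R)
            if .35<p[0]<.52 and abs(p[1])<.3: print(f,k,s.tolist(),p.round(4))
    if n=="wrist":
        for s,l in comps(V<50,500):
            if s[4]<5000:
                (u,v),ax,_=cv2.fitEllipse(max(cv2.findContours(l.astype(np.uint8),0,1)[0],key=len)); print(f,"mark",onz(c,u,v,.014)[:2].round(4),np.round(ax,1),s[4], np.pi/4*ax[0]*ax[1])
E
```

```text
w0 canister [344, 249, 50, 49, 1764] [0.425  0.1963]
w0 jar [308, 127, 52, 51, 2044] [0.4567 0.0814]
w0 can [319, 0, 54, 23, 899] [ 0.4616 -0.0496]
w0 mark [ 0.6122 -0.0081] [64.3 70.5] 3657 3562.1393695891666
w0 mark [0.6195 0.0939] [56.  62.5] 2791 2747.2239327374964
w0 mark [0.6263 0.191 ] [53.7 58.4] 2544 2464.331885590391
w1 tin [313, 34, 49, 53, 2035] [ 0.4546 -0.2105]
w1 jar [305, 289, 45, 43, 1436] [0.4558 0.0812]
w1 can [313, 178, 47, 49, 1745] [ 0.456  -0.0668]
w1 mark [ 0.6245 -0.255 ] [42.2 65.9] 2068 2183.1708008230107
w1 mark [ 0.6048 -0.1061] [56.9 61.9] 2777 2769.525275637258
w1 mark [ 0.6115 -0.0085] [54.  58.5] 2557 2478.371839431429
w1 mark [0.619 0.091] [48. 55.] 2145 2072.4595638624637
w1 mark [0.6269 0.1907] [42.8 51.2] 1787 1720.1519283285597
scene1 tin [161, 236, 22, 19, 341] [ 0.4558 -0.211 ]
scene1 jar [259, 170, 22, 20, 343] [0.4584 0.0844]
scene1 can [211, 193, 20, 25, 392] [ 0.4585 -0.0658]
side1 canister [179, 108, 20, 15, 159] [0.3662 0.2321]
side1 canister [204, 116, 22, 17, 296] [0.4274 0.1893]
side1 tin [203, 282, 34, 30, 788] [ 0.4559 -0.2154]
side1 jar [215, 166, 27, 19, 407] [0.4583 0.0773]
side1 can [210, 199, 27, 32, 653] [ 0.458  -0.0709]
```

```bash
cat >> h.py <<'E'
Q=[0,.70710678,-.70710678,0]
HI=.34
MK=dict(a=(.6051,-.1079),b=(.6124,-.0082),c=(.6196,.0916),d=(.6269,.1913))
def pick(p,zt,q=Q,clear=.17,squeeze=40):
    arm.move_to([*p,zt+clear],q); arm.servo_line([*p,zt],.12); 
    arm.gripper_close(squeeze=squeeze); arm.wait(.2)
    st=sensors.get_state(); print("grip",st["opening"].round(4),st["ee_pos"].round(4))
def place(p,zt,lift=.08,base=.014):
    st=sensors.get_state(); e=st["ee_pos"]
    arm.servo_line([e[0],e[1],zt+lift],.12)
    arm.servo_line([*p,zt+lift],.15); arm.wait(.2)
    st=sensors.get_state(); print("carried",st["opening"].round(4),st["force"].round(2)); f0=st["force"][2]
    arm.servo_line([*p,zt+base+.008],.08)
    for dz in np.arange(.006,-.003,-.001):
        arm.servo_line([*p,zt+base+dz],.02); st=sensors.get_state()
        if st["force"][2]-f0>2.5: break
    print("down dz",dz.round(4),st["force"].round(2),st["ee_pos"].round(4))
def release(p,zt,up=.15):
    arm.open_jaws(); arm.wait(.2); arm.servo_line([*p,zt+up],.15)
    print("t",sensors.get_state()["time_s"])
E
python3 - <<'E'
from h import *
z=.105-.019
pick((.426,.194),z); place(MK["d"],z)
st=sensors.get_state(); cv2.imwrite("pics/p1w.png",optics.get_image("wrist")[...,::-1])
cv2.imwrite("pics/p1.png",optics.get_image("side")[...,::-1])
print(st["time_s"])
E
```

```text
Traceback (most recent call last):
  File "h.py", line 27, in pick
    st=sensors.get_state(); print("grip",st["opening"].round(4),st["ee_pos"].round(4))
                                         ^^^^^^^^^^^^^^^^^^^
AttributeError: 'float' object has no attribute 'round'
```

Gripped already; fix the print and carry on.

```bash
sed -i 's/st\["opening"\].round(4)/round(st["opening"],4)/; s/dz.round(4)/round(float(dz),4)/' h.py; python3 - <<'E'
from h import *
z=.105-.019
st=sensors.get_state(); print(st["opening"],st["ee_pos"].round(4))
place(MK["d"],z)
cv2.imwrite("pics/p1.png",optics.get_image("side")[...,::-1])
print(sensors.get_state()["time_s"])
E
```

```text
0.05303349368405229 [0.4262 0.1942 0.0866]
carried 0.053 [-0.17 -0.48 -1.63]
down dz 0.0 [-2.12  0.84  0.91] [0.627  0.1913 0.1007]
10.75
```

View pics/p1.png

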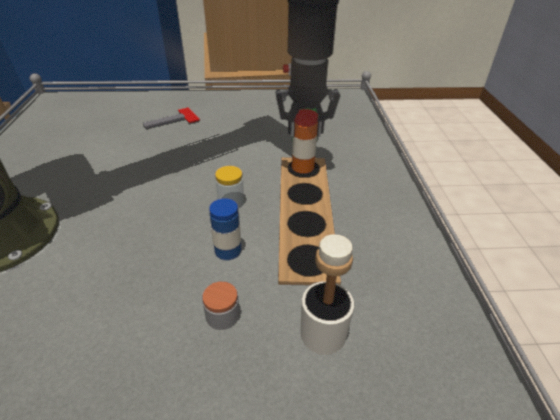

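The canister is on mark d, upright, at about (304,172). Next: release it, then place the can and the jar.

```bash
python3 - <<'E'
from h import *
release(MK["d"],.1)
z=.08-.019; pick((.457,-.067),z); place(MK["c"],z); release(MK["c"],z+.014,.16)
st=sensors.get_state(); im=optics.get_image("wrist"); cv2.imwrite("pics/p2.png",im[...,::-1])
z=.042-.019; pick((.457,.081),z,clear=.2); place(MK["b"],z); release(MK["b"],z+.014,.25)
E
```

```text
t 12.525
grip 0.0508 [ 0.4572 -0.0671  0.0615]
carried 0.0506 [-0.34 -0.29 -3.11]
down dz 0.0 [-1.53  0.14  2.07] [0.6198 0.0916 0.0756]
t 23.0583
grip 0.057 [0.4573 0.0811 0.0236]
carried 0.0569 [ 0.81 -0.35 -2.93]
down dz 0.0 [-2.01  0.15  2.16] [ 0.6126 -0.0082  0.0376]
t 33.5917
```

View pics/p2.png

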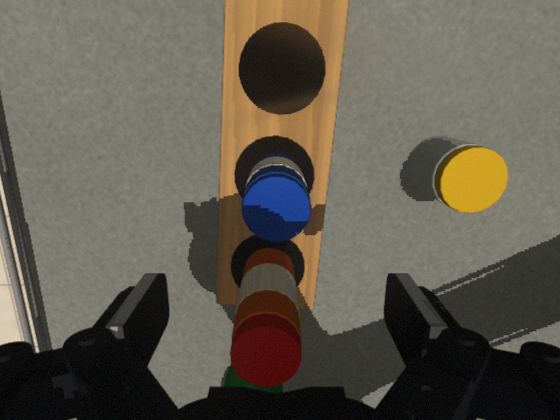

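The can and canister stand on their marks c and d. For the tin I'll turn the tool half way round, so the camera side faces away from the brush, if the IK allows it.

```bash
python3 - <<'E'
from h import *
Q2=[0,.70710678,.70710678,0]
z=.032-.019
for p,zz in [((.455,-.211),z+.2),((.455,-.211),z),(MK["a"],z+.1),(MK["a"],z+.014)]:
    print([None if (j:=inverse_kinematics([*p,zz],q)) is None else np.round(j,2) for q in (Q,Q2)])
q=Q2 if inverse_kinematics([*MK["a"],z+.014],Q2) is not None and inverse_kinematics([.455,-.211,z],Q2) is not None else Q
pick((.455,-.211),z,q=q,clear=.22); place(MK["a"],z)
cv2.imwrite("pics/p3.png",optics.get_image("side")[...,::-1])
E
```

```text
[array([-0.03, -0.23, -0.2 ,  0.  , -1.6 ,  0.03]), None]
[array([-0.03, -0.14, -0.49,  0.  , -1.22,  0.03]), None]
[array([ 0.15,  0.1 , -0.07,  0.  , -1.4 , -0.15]), None]
[array([ 0.15,  0.15, -0.17,  0.  , -1.25, -0.15]), None]
grip 0.0551 [ 0.4554 -0.2111  0.0136]
carried 0.0549 [-0.67 -0.01 -1.65]
down dz 0.0 [-1.76 -0.07  2.73] [ 0.6053 -0.108   0.0277]
```

View pics/p3.png

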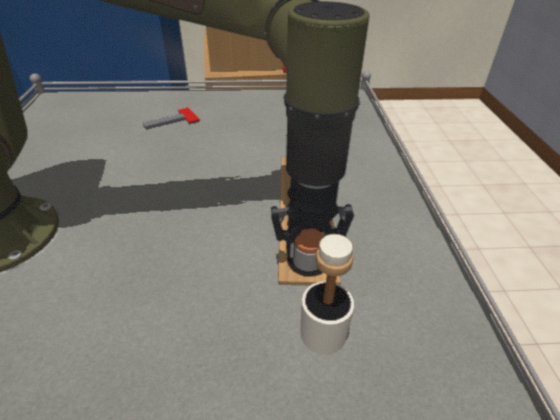

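The tin is seated on mark a (lid at about (310,240)), and the brush pot hasn't moved, at (326,318). Next: release, then check all four from above.

```bash
python3 - <<'E'
from h import *
release(MK["a"],.027,.25)
out=[]
res={}
for i,(x,y) in enumerate([(.6,.17),(.6,0.)]):
    arm.move_to([x,y,.34],Q); arm.wait(.3)
    st=sensors.get_state(); im=optics.get_image("wrist")[...,::-1].copy(); cv2.imwrite(f"pics/f{i}.png",im); out.append(im)
    c=cam("wrist",st); H,S,V=[k.astype(int) for k in cv2.split(cv2.cvtColor(im,cv2.COLOR_BGR2HSV))]
    M=dict(canister=(((H<4)|(H>174))&(S>150)&(V>60),.154,.027,"d"),tin=((H>=5)&(H<12)&(S>110)&(V>80),.069,.028,"a"),jar=((H>20)&(H<32)&(S>150)&(V>80),.094,.028,"b"),can=((H>105)&(H<125)&(S>150)&(V>40),.124,.026,"c"))
    for k,(m,h,R,a) in M.items():
        for s,l in comps(m,400):
            p=top(c,l,h,R)
            if np.hypot(*(p-MK[a]))<.06: print(i,k,s.tolist(),p.round(4),"off mm",((p-MK[a])*1000).round(1))
cv2.imwrite("pics/f.png",cv2.resize(np.hstack(out),(800,300)))
cv2.imwrite("pics/fs.png",optics.get_image("side")[...,::-1])
cv2.imwrite("pics/fc.png",optics.get_image("scene")[...,::-1])
cv2.imwrite("pics/fss.png",cv2.resize(np.hstack([cv2.imread("pics/fs.png"),cv2.imread("pics/fc.png")]),(800,300)))
print(sensors.get_state()["time_s"])
E
```

```text
t 44.675
0 canister [221, 181, 54, 55, 2261] [0.6247 0.1929] off mm [-2.2  1.6]
0 jar [238, 0, 51, 17, 593] [0.6072 0.0317] off mm [-5.2 39.9]
0 can [229, 68, 54, 46, 1781] [0.6156 0.0913] off mm [-4.  -0.3]
1 canister [227, 341, 48, 40, 1453] [0.6254 0.192 ] off mm [-1.5  0.7]
1 tin [246, 35, 52, 55, 2221] [ 0.6035 -0.1068] off mm [-1.6  1.1]
1 jar [238, 136, 53, 52, 2103] [ 0.6108 -0.0079] off mm [-1.6  0.3]
1 can [236, 236, 46, 46, 1554] [0.6176 0.0907] off mm [-2.  -0.9]
47.2917
```

View pics/f.png

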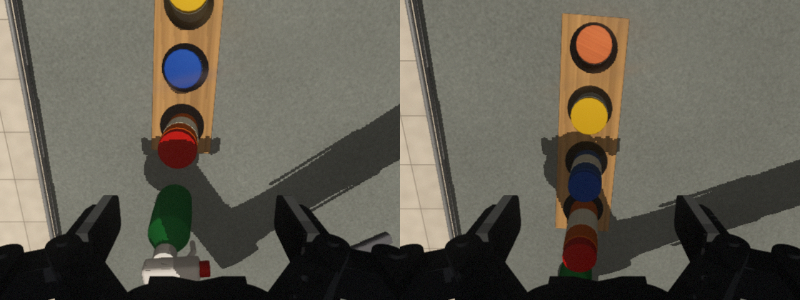

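View pics/fss.png

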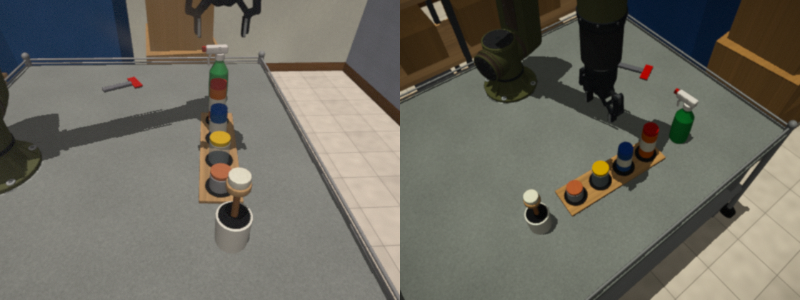

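All four stand upright on their marks in height order, measured 0–2 mm off centre (tolerance 12 mm). The bottle and pot look unmoved, and the arm is clear at 0.34 m.

```bash
python3 -c "
from cell import order
print(order.hand_in())"
```

```text
the job is handed in; nothing more can be done
None
```

The four containers are lined up by height and the job is handed in: canister on mark d (nearest the spray bottle), can on c, jar on b and tin on a. Each was lowered until it rested on its mark before I opened the gripper. The last measurement, before handing in, was at 47 s of the 99 s allowed.

**Last checks:** in the clearest wrist view, all four lid centres are within about 3 mm of their marks, against the 12 mm allowed. All four look upright. The spray bottle and brush pot look unmoved in the side and scene pictures, but I judged that by eye, not by measurement. The gripper was well clear.

**Disagreements:**
- **Can:** the first wrist view put it 4 mm off and the second put it 2 mm off. Both are within the limit.
- **Jar:** one reading of 40 mm came from a lid cut off by the picture's edge, so I dropped it. The full view gave under 2 mm.
- **Tin:** I wanted to place it with the camera turned away from the brush, but the arm can't reach that pose. I used the normal orientation, and the pot looked unmoved in the side picture taken with the gripper still beside it.

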